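# Line up lamp stock against the timber stop

## Robot

A 7-joint arm with a two-finger parallel gripper is mounted at the origin on the work surface. World frame = base frame: x ahead of the robot, y to its left, z up, the work surface at z = 0. Lengths are in m, angles in rad, forces in N, time in s.
With the tool pointing down it reaches from about 0.35 to 0.9 m from the base axis. Payload 7.2 kg.
Tool frame: the origin (TCP) lies at the very end of the fingers, on their centre line; the grasp point (between the pads) lies 19 mm behind it; z points along the fingers, y is the direction in which the jaws open and shut (so a half turn about z gives the same grasp; the last joint's range is limited). The gripper opens to 85 mm and grips with 20 to 120 N. Pads are 22 mm wide; open, the fingers measure 114 mm over their backs; the gripper's body (76 mm by 85 mm) begins 54 mm behind the grasp point. The pads swing forward as they close: fully open they stand 13 mm farther back than shut.
Start: joints at [1.079, 0.411, -0.013, 1.596, 0.006, 1.134, -0.082], TCP at [0.257, -0.57, 0.231] pointing down, gripper open.
Joint ranges: [-2.95, 2.95], [-0.29, 1.99], [-1.47, 1.44], [0.14, 2.54], [-1.03, 4.17], [0.13, 1.85], [-2.86, 2.86]. Speed limits (rad/s): [2.39, 2.39, 3.01, 3.01, 3.14, 3.14, 3.14].

## Interface

Orientations are given as a unit quaternion [x, y, z, w].
In Python, from workcell import ctrl gives the robot as it stands.
- The arm moves only by the tool servo_tool, never from a script. Its argument "series" is a list of rows, each a list of 7 numbers: the shift along the tool's x, y, z normalised to -1 to 1, where 1 is 4 cm, then the turn, a rotation vector about the tool's x, y, z normalised to -1 to 1, where 1 is 6 degrees, then the closure, from -1 (fully open) to 1 (shut). In form: [[dx, dy, dz, ax, ay, az, grip], ...]. A call has 1 to 8 rows; each row shifts and turns the pose as measured when the row begins, along the tool's axes as they then stand; what a row does not reach is not made up. A row lasts 1/8 s, in which the tool goes at most 62.5 mm and 10.7 degrees, less where a joint would pass 70% of its speed; a pose out of reach is approached as far as the arm can. A call with a number of a shift or a turn outside -1 to 1 is refused whole. A call with a gripper value outside its range is refused whole. The fingers move at their own pace and stop on an object; "force" is the grip in N (left out, the last holds). Time passes only in rows, so rows that do not move let the fingers close. It gives the time, the measured TCP pose, the force and the opening at its end, in the units of the state.
- ctrl.state(): the state, without advancing time (a new reading comes with each control period).
- ctrl.grab_frame(name): name is "scene" or "top"; returns (picture, depth): 384x512x3 uint8, red, green, blue; 384x512 float32, m along the optical axis (not along the pixel's ray), 0 where there is no reading.
- ctrl.camera_info(name): a dict with "K" (3x3 intrinsics, pixels), "D" ([k1, k2, p1, p2, k3] as OpenCV has them; the pictures are not rectified), "R" (3x3) and "t" (3): a world point X has camera coordinates R X + t. Camera axes: x right, y down, z forward; pixel columns grow to the right and rows downward; lengths in m; the calibration is good to about 2 mm. A picture is of the moment at which its call begins. camera_info takes no time and is no camera call.
- ctrl.close_job(): hands the job in, once; it reports no verdict.
The state is a dict: "clock": time; "qpos": joint angles; "joint_vel": joint speeds; "joint_torque": joint torques, N m; "ee_pos": TCP position; "ee_rot": TCP orientation; "force": force on the tool from outside, world axes, zero at the start; "wrist_torque": the same for the moment, N m; "grip_width": opening from 0.0 (shut) to 1.0 (fully open).
Only numpy, scipy, OpenCV 4.12 (cv2) and the standard library are available. Lean on these libraries where they do the work, as an engineer would, in place of code of your own. Each camera call takes 0.05 s, during which the arm holds its last target.

## Task

Line up the stock for packing: push the small taped carton along the bench until one of its long sides sits flat against the timber stop, and push the low white glass dome shade along the bench until it touches the same face of the stop, in either order. Slide them only, never lift or tip them, leave the other things on the bench where they are, and finish with the hand clear.

Things in the scene. Friction and masses are not known exactly. Their poses are not given: they have to be found in the camera images.
- stop: The timber stop: a straight batten fixed to the bench, 400 mm long (its x axis), 44 mm wide (its y axis), 40 mm high. Origin at the centre of its underside, on the bench. Its y axis points away from the carton and the shade, so the working face is the long side at y = -22 mm in its own frame. It lies on the robot's left, running roughly away from the robot, turned by up to about 0.1 rad.
- carton: The small closed cardboard carton with a paper tape strip over its top: 100 mm (its x axis) by 88 mm (its y axis) by 55 mm high, 0.25 to 0.5 kg, standing loose on the bench. Origin at the centre of its underside. Its +y long side (100 mm) roughly faces the stop, turned by up to about 0.35 rad. Too wide to grasp.
- shade: The white glass lampshade, a low round dome standing mouth down: 88 mm across for the lowest 16 mm (upright wall), narrowing above to a 40 mm collar, 54 mm high, 0.2 to 0.42 kg, loose on the bench. Origin at the centre of its underside, z up.
- socket: Brass lamp socket, a small upright stepped cylinder 22 mm across, 34 mm tall, standing between the two lanes in which the carton and the shade start. Origin at the centre of its underside. Leave it alone.
- tape: Roll of brown tape lying flat, 84 mm across, 24 mm high, beyond the timber stop. Origin at the centre of its underside. Leave it alone.
- driver: Screwdriver lying flat, 180 mm long, on the robot's right. Origin on its underside, or near it. Leave it alone.
- cone: Paper-coloured cone-shaped lampshade, 120 mm across at its foot, 85 mm tall, on the robot's right. Origin at the centre of its underside. Leave it alone.
- bigcarton: Larger closed carton 170 x 130 x 110 mm, beyond the timber stop. Origin at the centre of its underside. Leave it alone.
- jar: Glass jar with a steel lid, 60 mm across, 75 mm tall, straight ahead beyond the two lanes. Origin at the centre of its underside. Leave it alone.
- offcut: Wood offcut 90 x 45 x 22 mm lying flat, near the robot on its right. Origin at the centre of its underside. Leave it alone.
Mind the look-alikes: they are no part of the job. What is shaped like the carton but yellow is not meant. What is shaped like the shade but yellow is not meant.

How it is judged:
By the outcome, as a careful person would: the job done as asked, in the order asked, and still so for the second after the job is handed in, with the robot touching nothing.
It also fails if it takes over 58 s, if anything falls off the work surface, if the arm or the gripper's body presses on something with over 40 N, if the wrist force passes 120 N, or if a joint passes its speed limit or range.

## Working session

There is one attempt and no reset: what is moved stays moved. The work goes in short steps, Python scripts to look and compute and a tool call to move; the robot and the scene stay as the last step left them, time stands still between calls to the robot, and variables do not carry over. Pictures are saved under pics/ and viewed, and the job is handed in when it is done.

Besides the shell and the picture viewer there is one more tool, called by a JSON object that holds its "method" and its "body", one argument or row to a line. servo_tool: Moves the arm, as the interface text tells. Its arguments: {"type":"object","properties":{"series":{"type":"array"},"force":{"type":"number"}},"required":["series"]}

```bash
mkdir -p pics
cat > h.py <<'E'
import numpy as np,cv2
from workcell import ctrl
E
python3 - <<'E'
from h import *
for n in ("scene","top"):
    p,d=ctrl.grab_frame(n); np.savez(f"pics/{n}0.npz",p=p,d=d); cv2.imwrite(f"pics/{n}0.png",p[:,:,::-1])
    c=ctrl.camera_info(n); print(n,{k:np.round(v,4).tolist() for k,v in c.items()})
s=ctrl.state(); print(s)
E
```

```text
scene {'K': [[372.6279, 0.0, 257.5934], [0.0, 372.6279, 194.5441], [0.0, 0.0, 1.0]], 'D': [0.0349, 0.0, 0.0, 0.0, 0.0], 'R': [[0.1792, 0.9838, -0.0064], [0.8304, -0.1547, -0.5353], [-0.5276, 0.0906, -0.8446]], 't': [-0.0492, -0.4778, 1.6213]}
top {'K': [[382.6637, 0.0, 252.6985], [0.0, 382.6637, 192.4398], [0.0, 0.0, 1.0]], 'D': [0.0001, 0.0, 0.0, 0.0, 0.0], 'R': [[0.0172, -0.9998, -0.0118], [-0.9932, -0.0158, -0.1151], [0.1149, 0.0137, -0.9933]], 't': [-0.0734, 0.5781, 1.3243]}
{'clock': 0.1, 'qpos': array([ 1.07880433,  0.411838  , -0.01271361,  1.59697122,  0.0055891 ,
        1.13431565, -0.08221317]), 'joint_vel': array([-0.00056638, -0.00166462, -0.00021565, -0.00226223, -0.00121769,
        0.00079308,  0.00089905]), 'joint_torque': array([ 1.83080705e-03, -6.01832128e+01,  6.83904625e-01, -3.00088584e+01,
        1.40802466e-02,  6.40781436e-03, -7.57708477e-06]), 'ee_pos': array([ 0.25679216, -0.56930579,  0.23052144]), 'ee_rot': array([ 9.77632808e-01,  2.10317693e-01, -2.03743607e-04, -7.20113004e-04]), 'force': array([0.77792445, 0.16232535, 0.08801209]), 'wrist_torque': array([ 0.03011617, -0.05666977, -0.0195912 ]), 'grip_width': 1.0030453961018924}
```

View pics/scene0.png

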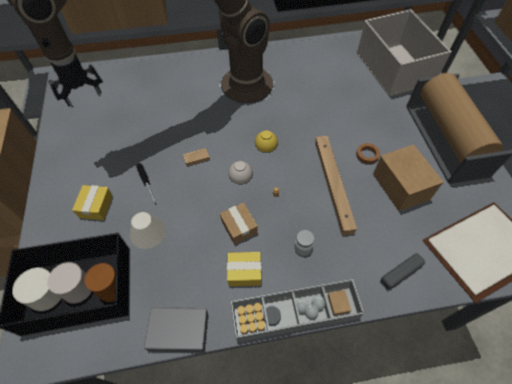

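View pics/top0.png

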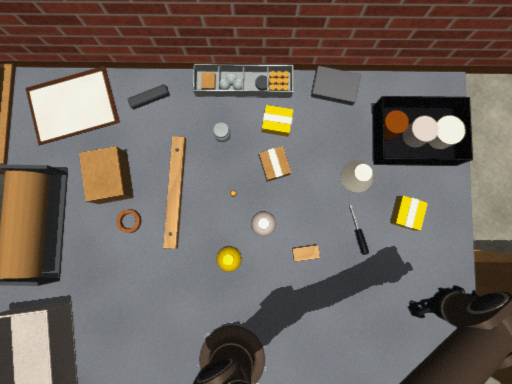

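The top view shows the candidates.
- **Cartons:** brown at (275,163), yellow at (278,120) and yellow at (411,213). The brown cardboard one between the lanes fits.
- **Domes:** white at (263,223) and yellow at (229,260). The white one fits.
- **Other items:** stop at (174,192), socket at (233,193), jar at (222,131).

Next I'll confirm in a crop and measure.

```bash
cat >> h.py <<'E'
def cast(n,px,z):
    c=ctrl.camera_info(n); u=cv2.undistortPoints(np.array(px,float).reshape(-1,1,2),np.array(c["K"]),np.array(c["D"])).reshape(-1,2)
    R=np.array(c["R"]);t=np.array(c["t"]); r=np.c_[u,np.ones(len(u))]@R; o=-R.T@t
    return o+r*((z-o[2])/r[:,2])[:,None]
def cloud(n,d):
    h,w=d.shape; v,u=np.mgrid[:h,:w]; c=ctrl.camera_info(n)
    q=cv2.undistortPoints(np.stack([u.ravel(),v.ravel()],1).astype(float).reshape(-1,1,2),np.array(c["K"]),np.array(c["D"])).reshape(-1,2)
    P=np.c_[q,np.ones(len(q))]*d.ravel()[:,None]
    return ((P-np.array(c["t"]))@np.array(c["R"])).reshape(h,w,3)
E
python3 - <<'E'
from h import *
f=np.load("pics/top0.npz");p,d=f["p"],f["d"]
cv2.imwrite("pics/crop0.png",cv2.resize(p[100:290,150:330,::-1],None,fx=4,fy=3.15*4/4,interpolation=cv2.INTER_CUBIC))
for n,bx in (("top",dict(carton=(255,140,298,185),shade=(245,205,282,240),stop=(155,130,192,255),socket=(226,185,240,200),jar=(210,118,235,145),yshade=(214,243,246,275),ycart=(260,103,296,136))),
             ("scene",dict(carton=(215,198,262,248),shade=(225,155,256,187),stop=(312,132,360,236),socket=(270,184,282,198),jar=(292,226,318,258)))):
  f=np.load(f"pics/{n}0.npz");d=f["d"];C=cloud(n,d)
  for k,(a,b,c_,e) in bx.items():
    P=C[b:e,a:c_].reshape(-1,3);g=d[b:e,a:c_].ravel()>0;P=P[g]
    zf=np.median(P[P[:,2]<.012,2]); zt=np.percentile(P[:,2],98)
    Q=P[P[:,2]>zf+.012]
    top=Q[Q[:,2]>zt-.008]
    r=cv2.minAreaRect((top[:,:2]*1000).astype(np.float32))
    print(n,k,"floor",round(zf,4),"top",round(zt,4),len(Q),"topmean",top.mean(0).round(3),"rect",np.round(r[0],0),np.round(r[1],0),round(r[2],1),"bbox",Q.min(0).round(3),Q.max(0).round(3))
E
```

```text
top carton floor 0.0011 top 0.0606 757 topmean [ 0.684 -0.139  0.057] rect [ 684. -139.] [101.  88.] 17.4 bbox [ 0.624 -0.194  0.014] [ 0.744 -0.084  0.065]
top shade floor 0.0009 top 0.0558 474 topmean [ 0.471 -0.101  0.054] rect [473. -99.] [41. 49.] 14.9 bbox [ 0.43  -0.145  0.015] [ 0.512 -0.059  0.063]
top stop floor 0.0007 top 0.0447 1555 topmean [0.576 0.217 0.041] rect [579. 217.] [ 45. 400.] 87.7 bbox [0.379 0.187 0.013] [0.78  0.246 0.05 ]
top socket floor 0.001 top 0.0364 30 topmean [0.578 0.007 0.035] rect [578.   6.] [11. 14.] 1.5 bbox [ 0.567 -0.001  0.019] [0.588 0.018 0.041]
top jar floor 0.0009 top 0.0806 267 topmean [0.795 0.053 0.077] rect [795.  53.] [51. 50.] 45.6 bbox [0.765 0.024 0.013] [0.822 0.083 0.084]
top yshade floor 0.0005 top 0.0565 490 topmean [0.345 0.018 0.054] rect [344.  18.] [38. 38.] 89.8 bbox [ 0.302 -0.023  0.013] [0.386 0.061 0.061]
top ycart floor 0.0017 top 0.0615 758 topmean [ 0.842 -0.147  0.057] rect [ 843. -146.] [101.  88.] 80.5 bbox [ 0.792 -0.2    0.014] [ 0.892 -0.093  0.067]
scene carton floor 0.0003 top 0.0586 944 topmean [ 0.683 -0.138  0.055] rect [ 681. -138.] [102.  89.] 17.2 bbox [ 0.624 -0.194  0.012] [ 0.742 -0.082  0.063]
scene shade floor 0.0005 top 0.0559 406 topmean [ 0.469 -0.1    0.054] rect [ 468. -100.] [40. 47.] 21.8 bbox [ 0.437 -0.144  0.013] [ 0.513 -0.057  0.059]
scene stop floor 0.0003 top 0.0432 1497 topmean [0.592 0.216 0.04 ] rect [599. 211.] [142. 441.] 72.6 bbox [0.375 0.077 0.012] [0.788 0.357 0.075]
scene socket floor 0.0005 top 0.0367 39 topmean [0.576 0.008 0.034] rect [575.   8.] [11. 16.] 80.5 bbox [ 0.568 -0.001  0.013] [0.586 0.018 0.038]
scene jar floor 0.0005 top 0.0778 393 topmean [0.793 0.053 0.075] rect [793.  54.] [51. 51.] 27.7 bbox [0.766 0.024 0.013] [0.822 0.082 0.08 ]
```

View pics/crop0.png

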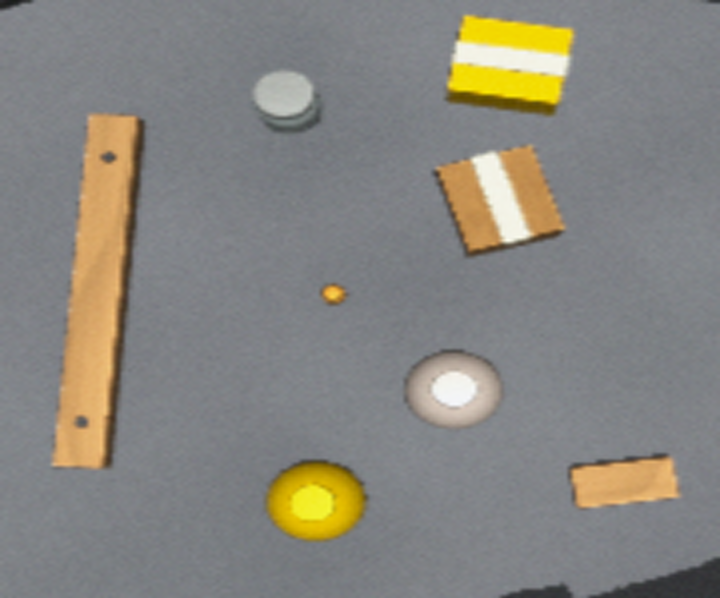

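The crop confirms the brown taped carton at about (500,200) and the white dome at about (453,388). Both yellow look-alikes are excluded. Next I'll refine the stop angle from its contour, and move the hand over at a safe height.

```bash
cat >> h.py <<'E'
def stopline(f="pics/top0.npz",n="top",box=(155,130,192,255)):
    f=np.load(f);p=f["p"].astype(int); a,b,c,e=box
    m=np.zeros(p.shape[:2],np.uint8); s=(p[:,:,0]-p[:,:,2])>45; m[b:e,a:c]=s[b:e,a:c]
    rs=[];
    for v in range(145,242):
        u=np.where(m[v])[0]; rs.append((u.max()+.5,v))
    W=cast(n,rs,.04); k=np.polyfit(W[:,0],W[:,1],1); 
    W2=cast(n,[(np.where(m[v])[0].min()-.5,v) for v in range(145,242)],.04); k2=np.polyfit(W2[:,0],W2[:,1],1)
    return k,k2
def st():
    from scipy.spatial.transform import Rotation as R
    s=ctrl.state(); M=R.from_quat(s["ee_rot"]).as_matrix()
    print("t",round(s["clock"],2),"pos",s["ee_pos"].round(4),"yangle",round(np.degrees(np.arctan2(M[1,1],M[0,1])),2),"z",M[:,2].round(3),"F",s["force"].round(1),"g",round(s["grip_width"],2))
    return s,M
def go(tgt,ang=None):
    s,M=st(); d=M.T@(np.array(tgt)-s["ee_pos"])/.04
    print("shift units",d.round(2), "az units", None if ang is None else round((np.degrees(np.arctan2(M[1,1],M[0,1]))-ang)/6,2))
E
python3 - <<'E'
from h import *
k,k2=stopline(); print(k,np.polyval(k,[.47,.68]),np.degrees(np.arctan(k[0])),k2,np.degrees(np.arctan(k2[0])))
E
```

```text
[-0.03738527  0.2134371 ] [0.19586603 0.18801512] -2.141021210471409 [-0.03811716  0.26064184] -2.1828953527988944
```

{"method": "servo_tool", "body": {
  "series": [
    [0.8,0,0,0,0,-1,-0.5],
    [0.8,0,0,0,0,-1,-0.5],
    [0.8,0,0,0,0,-1,-0.5],
    [0.8,0,0,0,0,-1,-0.5],
    [0.8,0,0,0,0,-1,-0.5],
    [0.8,0,0,0,0,-1,-0.5],
    [0.5,0.5,0,0,0,-1,-0.5],
    [0,0.8,0,0,0,-1,-0.5]
  ]
}}

```text
clock: 1.1
ee_pos: [0.4608, -0.4481, 0.2268]
ee_rot: [0.801, 0.599, -0.001, -0.004]
force: [-0.2, -0.5, 0.1]
grip_width: 0.756
```

```bash
python3 -c "
from h import *
go([.683,-.24,.15],-2.7)"
```

```text
t 1.1 pos [ 0.4608 -0.4481  0.2268] yangle -16.37 z [-0.006  0.006 -1.   ] F [-0.2 -0.5  0.1] g 0.76
shift units [6.55 3.88 1.91] az units -2.28
```

{"method": "servo_tool", "body": {
  "series": [
    [0.8,0.6,0,0,0,-0.8,-0.5],
    [0.8,0.6,0,0,0,-0.8,-0.5],
    [0.8,0.6,0,0,0,-0.7,-0.5],
    [0.8,0.6,0.1,0,0,0,-0.5],
    [0.8,0.6,0.2,0,0,0,-0.5],
    [0.8,0.6,0.2,0,0,0,-0.5],
    [0.6,0.5,0.2,0,0,0,-0.5],
    [0.3,0.3,0.2,0,0,0,-0.5]
  ]
}}

```text
clock: 2.1
ee_pos: [0.6635, -0.2353, 0.1846]
ee_rot: [0.721, 0.693, -0.001, -0.007]
force: [0.4, -0.5, 0.7]
grip_width: 0.749
```

```bash
python3 -c "
from h import *
go([.683,-.24,.15],-2.2)"
```

```text
t 2.1 pos [ 0.6635 -0.2353  0.1846] yangle -2.19 z [-0.012  0.009 -1.   ] F [ 0.4 -0.5  0.7] g 0.75
shift units [-0.11  0.5   0.86] az units 0.0
```

{"method": "servo_tool", "body": {
  "series": [
    [-0.2,0.3,0.9,0,0,0,-0.5],
    [-0.1,0.1,0.9,0,0,0,-0.5],
    [0,0.1,0.9,0,0,0,-0.5],
    [0,0,0.8,0,0,0,-0.5],
    [0,0,0.5,0,0,0,-0.5],
    [0,0,0,0,0,0,-0.5]
  ]
}}

```text
clock: 2.85
ee_pos: [0.6804, -0.2498, 0.0166]
ee_rot: [0.721, 0.693, -0.003, -0.008]
force: [0.6, 0.1, 0.8]
grip_width: 0.748
```

```bash
python3 -c "
from h import *
go([.681,-.225,.012],-2.2)"
```

```text
t 2.85 pos [ 0.6804 -0.2498  0.0166] yangle -2.29 z [-0.016  0.007 -1.   ] F [0.6 0.1 0.8] g 0.75
shift units [ 0.62 -0.01  0.12] az units -0.01
```

{"method": "servo_tool", "body": {
  "series": [
    [0.5,0,0.1,0,0,0,-0.5],
    [0.4,0,0,0,0,0,-0.5],
    [0.3,0,0,0,0,0,-0.5],
    [0.3,0,0,0,0,0,-0.5],
    [0.3,0,0,0,0,0,-0.5],
    [0.3,0,0,0,0,0,-0.5],
    [0.3,0,0,0,0,0,-0.5],
    [0.3,0,0,0,0,0,-0.5]
  ]
}}

```text
clock: 3.85
ee_pos: [0.6871, -0.1359, 0.0179]
ee_rot: [0.721, 0.693, -0.002, -0.005]
force: [-0.6, -1.5, -0.7]
grip_width: 0.753
```

```bash
cat >> h.py <<'E'
def look(tag,boxes,n="top"):
    p,d=ctrl.grab_frame(n); np.savez(f"pics/{n}{tag}.npz",p=p,d=d)
    cv2.imwrite(f"pics/{n}{tag}.png",cv2.resize(p[90:290,140:360,::-1] if n=="top" else p[110:280,170:390,::-1],None,fx=3,fy=3,interpolation=cv2.INTER_CUBIC))
E
python3 -c "
from h import *
go([.681,-.14,.012],-2.2); look('1',0); look('1',0,'scene')"
```

```text
t 3.85 pos [ 0.6871 -0.1359  0.0179] yangle -2.32 z [-0.01   0.004 -1.   ] F [-0.6 -1.5 -0.7] g 0.75
shift units [-0.11 -0.15  0.15] az units -0.02
```

View pics/top1.png

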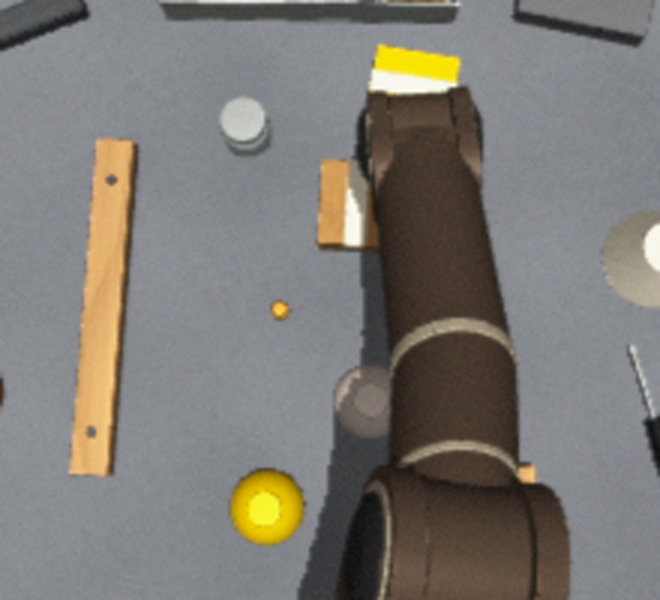

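View pics/scene1.png

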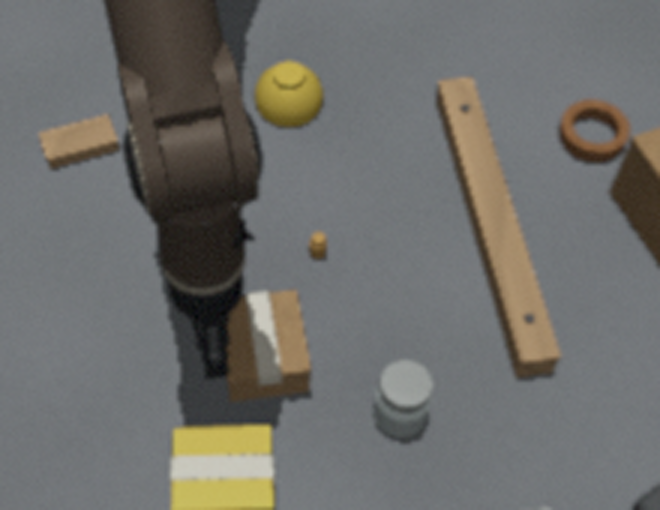

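The carton has swung flat onto both fingers: top crop (320–380,160–248), and the scene view agrees. Next I'll check its leading edge.

Run:
```python
from h import *
for n,b in (("top",(240,138,264,178)),("scene",(245,200,276,245))):
    f=np.load(f"pics/{n}1.npz");C=cloud(n,f["d"]);P=C[b[1]:b[3],b[0]:b[2]].reshape(-1,3)
    T=P[(P[:,2]>.048)&(P[:,2]<.065)]
    r=cv2.minAreaRect((T[:,:2]*1000).astype(np.float32)); print(n,len(T),T.min(0).round(3),T.max(0).round(3),np.round(r[0]),np.round(r[1]),r[2])
```

```text
top 460 [ 0.652 -0.099  0.049] [ 0.754 -0.038  0.065] [703. -68.] [102.  60.] 0.8425314426422119
scene 710 [ 0.647 -0.122  0.048] [ 0.751 -0.033  0.062] [699. -77.] [ 86. 103.] 86.99871063232422
```

{"method": "servo_tool", "body": {
  "series": [
    [0.3,-0.06,0.05,0,0,0,-0.5],
    [0.3,-0.06,0.05,0,0,0,-0.5],
    [0.3,-0.06,0,0,0,0,-0.5],
    [0.3,-0.06,0,0,0,0,-0.5],
    [0.3,-0.06,0,0,0,0,-0.5]
  ]
}}

```text
clock: 4.58
ee_pos: [0.6779, -0.0729, 0.0148]
ee_rot: [0.722, 0.692, -0.002, -0.004]
force: [0.2, -2.0, 0.0]
grip_width: 0.753
```

```bash
cat >> h.py <<'E'
def edge(tag,n="top"):
    # carton top points by height, region x>.62, y in wide lane
    p,d=ctrl.grab_frame(n); np.savez(f"pics/{n}{tag}.npz",p=p,d=d); C=cloud(n,d); 
    col=(p[:,:,0].astype(int)-p[:,:,2]>25)|(p.min(2)>150)
    m=(C[:,:,2]>.048)&(C[:,:,2]<.066)&(C[:,:,0]>.6)&(C[:,:,0]<.79)&(C[:,:,1]>-.12)&(C[:,:,1]<.2)&(d>0)
    m&=~((abs(C[:,:,0]-.795)<.04)&(abs(C[:,:,1]-.053)<.04))
    k,l,s,c=cv2.connectedComponentsWithStats(m.astype(np.uint8)); i=1+np.argmax(s[1:,4]); T=C[l==i]
    r=cv2.minAreaRect((T[:,:2]*1000).astype(np.float32)); print(n,len(T),T.min(0).round(3),T.max(0).round(3),np.round(r[0]),np.round(r[1]),round(r[2],1))
E
python3 -c "
from h import *
st(); edge('2'); edge('2','scene')"
```

```text
t 4.58 pos [ 0.6779 -0.0729  0.0148] yangle -2.38 z [-0.007  0.003 -1.   ] F [ 0.2 -2.   0. ] g 0.75
top 347 [ 0.644 -0.029  0.049] [0.746 0.026 0.063] [695.  -1.] [103.  53.] 1.6
scene 659 [ 0.638 -0.06   0.048] [0.743 0.031 0.062] [690. -13.] [ 86. 104.] 84.9
```

{"method": "servo_tool", "body": {
  "series": [
    [0.3,-0.02,0,0,0,0,-0.5],
    [0.3,-0.02,0,0,0,0,-0.5],
    [0.3,-0.02,0,0,0,0,-0.5],
    [0.3,-0.02,0,0,0,0,-0.5],
    [0.3,-0.02,0,0,0,0,-0.5],
    [0.3,-0.02,0,0,0,0,-0.5],
    [0.3,-0.02,0,0,0,0,-0.5],
    [0.3,-0.02,0,0,0,0,-0.5]
  ]
}}

```text
clock: 5.68
ee_pos: [0.6744, 0.031, 0.0148]
ee_rot: [0.721, 0.693, -0.002, -0.005]
force: [-0.3, -1.7, 0.1]
grip_width: 0.752
```

```bash
python3 -c "
from h import *
st(); edge('3'); edge('3','scene')"
```

```text
t 5.67 pos [0.6744 0.031  0.0148] yangle -2.29 z [-0.009  0.004 -1.   ] F [-0.3 -1.7  0.1] g 0.75
top 133 [0.64  0.097 0.049] [0.711 0.13  0.064] [675. 113.] [33. 70.] 87.8
scene 595 [0.634 0.044 0.048] [0.741 0.133 0.061] [686.  91.] [ 86. 105.] 85.4
```

{"method": "servo_tool", "body": {
  "series": [
    [0.3,0,0,0,0,0,-0.5],
    [0.3,0,0,0,0,0,-0.5],
    [0.3,0,0,0,0,0,-0.5],
    [0.2,0,0,0,0,0,-0.5],
    [0.15,0,0,0,0,0,-0.5],
    [0.1,0,0,0,0,0,-0.5]
  ]
}}

```text
clock: 6.52
ee_pos: [0.6763, 0.0895, 0.0148]
ee_rot: [0.721, 0.693, -0.002, -0.005]
force: [0.1, -1.6, 0.2]
grip_width: 0.75
```

{"method": "servo_tool", "body": {
  "series": [
    [0.1,0,0,0,0,0,-0.5],
    [0.1,0,0,0,0,0,-0.5]
  ]
}}

```text
clock: 6.78
ee_pos: [0.6764, 0.0925, 0.0148]
ee_rot: [0.721, 0.693, -0.005, -0.003]
force: [-3.3, -14.9, 5.4]
grip_width: 0.747
```

{"method": "servo_tool", "body": {
  "series": [
    [0.1,0,0,0,0,0,-0.5]
  ]
}}

```text
clock: 6.9
ee_pos: [0.6763, 0.0923, 0.0148]
ee_rot: [0.722, 0.692, -0.007, -0.002]
force: [-2.3, -10.1, 3.9]
grip_width: 0.745
```

```bash
python3 -c "
from h import *
st(); edge('4','scene'); look('4',0,'scene')"
```

```text
t 6.9 pos [0.6763 0.0923 0.0148] yangle -2.44 z [-0.013 -0.007 -1.   ] F [ -2.3 -10.1   3.9] g 0.75
scene 549 [0.638 0.101 0.048] [0.741 0.193 0.062] [689. 148.] [ 87. 104.] 86.2
```

View pics/scene4.png

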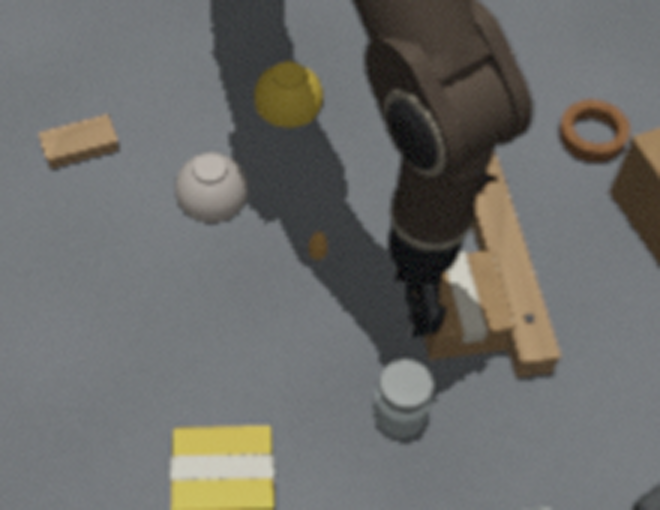

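The carton sits flat at the stop (scene crop ~(480,300)); contact stopped the hand at 10–15 N. Next I'll back off, lift, and go behind the shade.

{"method": "servo_tool", "body": {
  "series": [
    [-0.3,0,0,0,0,0,-0.5],
    [-0.6,0,0,0,0,0,-0.5],
    [-0.4,0,-0.6,0,0,0,-0.5],
    [-0.3,0,-1,0,0,0,-0.5],
    [-0.5,0,-1,0,0,0,-0.5],
    [-1,-0.5,-1,0,0,0,-0.3],
    [-1,-0.8,0,0,0,0,-0.2],
    [-1,-0.8,0,0,0,0,-0.2]
  ]
}}

```text
clock: 8.0
ee_pos: [0.5867, -0.1148, 0.1748]
ee_rot: [0.721, 0.692, -0.002, 0.001]
force: [0.6, -1.1, 0.5]
grip_width: 0.601
```

```bash
python3 -c "
from h import *
go([.47,-.19,.15],-2.2); edge('5')
f=np.load('pics/top5.npz'); cv2.imwrite('pics/top5.png',cv2.resize(f['p'][90:290,140:360,::-1],None,fx=3,fy=3))"
```

```text
t 8.0 pos [ 0.5867 -0.1148  0.1748] yangle -2.35 z [-0.002 -0.004 -1.   ] F [ 0.6 -1.1  0.5] g 0.6
shift units [-2.   -2.84  0.63] az units -0.02
top 701 [0.64  0.1   0.048] [0.744 0.191 0.064] [692. 146.] [ 90. 102.] 88.0
```

View pics/top5.png

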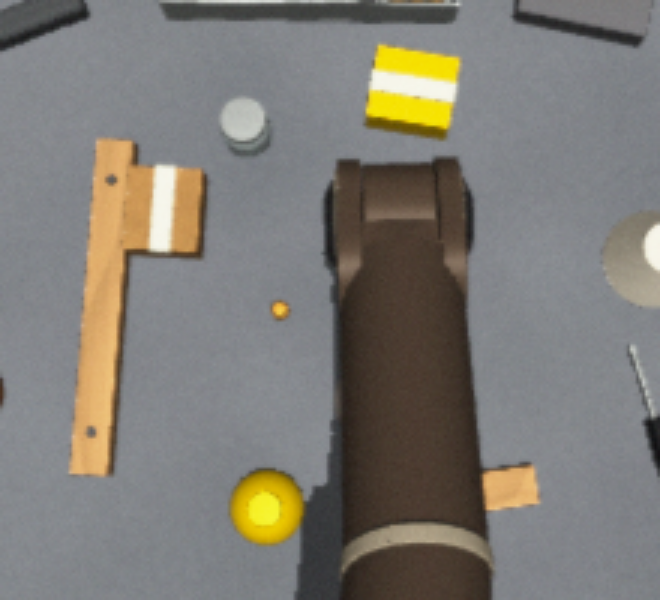

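{"method": "servo_tool", "body": {
  "series": [
    [-0.6,-0.8,0,0,0,0,-0.2],
    [-0.5,-0.8,0,0,0,0,-0.2],
    [-0.4,-0.7,0,0,0,0,-0.2],
    [-0.2,-0.3,0.3,0,0,0,-0.2],
    [0,0,0,0,0,0,-0.2]
  ]
}}

```text
clock: 8.68
ee_pos: [0.4724, -0.192, 0.1711]
ee_rot: [0.727, 0.687, -0.002, 0.006]
force: [-0.1, 0.5, 0.0]
grip_width: 0.6
```

```bash
python3 -c "
from h import *
go([.470,-.19,.008],-2.2)"
```

```text
t 8.68 pos [ 0.4724 -0.192   0.1711] yangle -3.19 z [ 0.006 -0.012 -1.   ] F [-0.1  0.5  0. ] g 0.6
shift units [ 0.1  -0.09  4.08] az units -0.16
```

{"method": "servo_tool", "body": {
  "series": [
    [0,0,0.9,0,0,-0.1,-0.2],
    [0,0,0.9,0,0,0,-0.2],
    [0,0,0.9,0,0,0,-0.2],
    [0,0,0.7,0,0,0,-0.2],
    [0,0,0.3,0,0,0,-0.2],
    [0,0,0.1,0,0,0,-0.2]
  ]
}}

```text
clock: 9.43
ee_pos: [0.4845, -0.1895, 0.0173]
ee_rot: [0.72, 0.694, 0.002, 0.009]
force: [0.2, 0.6, 0.2]
grip_width: 0.598
```

```bash
python3 -c "
from h import *
go([.470,-.17,.008],-2.2)"
```

```text
t 9.43 pos [ 0.4845 -0.1895  0.0173] yangle -2.17 z [ 0.016 -0.011 -1.   ] F [0.2 0.6 0.2] g 0.6
shift units [ 0.48 -0.38  0.22] az units 0.01
```

{"method": "servo_tool", "body": {
  "series": [
    [0,-0.3,0.2,0,0,0,-0.2],
    [0.1,-0.1,0.05,0,0,0,-0.2],
    [0.1,0,0,0,0,0,-0.2]
  ]
}}

```text
clock: 9.8
ee_pos: [0.469, -0.1808, 0.008]
ee_rot: [0.72, 0.693, 0.003, 0.011]
force: [0.2, 0.6, -0.8]
grip_width: 0.597
```

```bash
python3 -c "
from h import *
go([.470,-.15,.008],-2.2)"
```

```text
t 9.8 pos [ 0.469  -0.1808  0.008 ] yangle -2.19 z [ 0.019 -0.011 -1.   ] F [ 0.2  0.6 -0.8] g 0.6
shift units [ 0.77 -0.01 -0.01] az units 0.0
```

{"method": "servo_tool", "body": {
  "series": [
    [0.3,0,0,0,0,0,-0.2],
    [0.25,0,0,0,0,0,-0.2],
    [0.25,0,0,0,0,0,-0.2],
    [0.25,0,0,0,0,0,-0.2],
    [0.25,0,0,0,0,0,-0.2],
    [0.25,0,0,0,0,0,-0.2],
    [0.25,0,0,0,0,0,-0.2]
  ]
}}

```text
clock: 10.68
ee_pos: [0.473, -0.1056, 0.0086]
ee_rot: [0.721, 0.693, 0.003, 0.012]
force: [-0.7, -4.4, 0.4]
grip_width: 0.602
```

```bash
python3 -c "
from h import *
go([.470,.1,.008],-2.2); look('6',0);look('6',0,'scene')
a=cv2.imread('pics/top6.png');b=cv2.imread('pics/scene6.png');cv2.imwrite('pics/b6.png',cv2.resize(np.hstack([a[:510],b]),None,fx=.6,fy=.6))"
```

```text
t 10.68 pos [ 0.473  -0.1056  0.0086] yangle -2.25 z [ 0.021 -0.014 -1.   ] F [-0.7 -4.4  0.4] g 0.6
shift units [ 5.13 -0.28 -0.06] az units -0.01
```

View pics/b6.png

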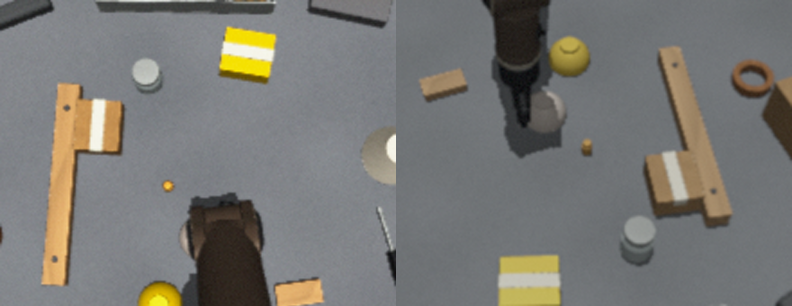

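The shade stands upright, cradled between the fingers (scene half at about (545,110)), and clear of the socket. I'll continue pushing.

{"method": "servo_tool", "body": {
  "series": [
    [0.3,0,0,0,0,0,-0.2],
    [0.3,0,0,0,0,0,-0.2],
    [0.3,0,0,0,0,0,-0.2],
    [0.3,0,0,0,0,0,-0.2],
    [0.3,0,0,0,0,0,-0.2],
    [0.3,0,0,0,0,0,-0.2],
    [0.3,0,0,0,0,0,-0.2],
    [0.3,0,0,0,0,0,-0.2]
  ]
}}

```text
clock: 11.78
ee_pos: [0.4771, -0.0046, 0.0079]
ee_rot: [0.721, 0.693, 0.002, 0.013]
force: [-0.3, -5.9, 5.2]
grip_width: 0.601
```

```bash
python3 -c "
from h import *
go([.470,.1,.008],-2.2); look('7',0);look('7',0,'scene')
a=cv2.imread('pics/top7.png');b=cv2.imread('pics/scene7.png');cv2.imwrite('pics/b7.png',cv2.resize(np.hstack([a[:510],b]),None,fx=.6,fy=.6))"
```

```text
t 11.78 pos [ 0.4771 -0.0046  0.0079] yangle -2.29 z [ 0.022 -0.016 -1.   ] F [-0.3 -5.9  5.2] g 0.6
shift units [ 2.6  -0.28 -0.05] az units -0.02
```

View pics/b7.png

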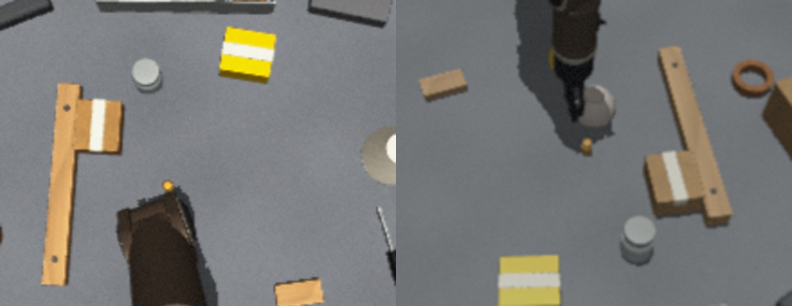

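{"method": "servo_tool", "body": {
  "series": [
    [0.3,-0.02,-0.05,0,0,0,-0.2],
    [0.3,-0.02,0,0,0,0,-0.2],
    [0.3,-0.02,0,0,0,0,-0.2],
    [0.3,-0.02,0,0,0,0,-0.2],
    [0.3,-0.02,0,0,0,0,-0.2],
    [0.3,0,0,0,0,0,-0.2],
    [0.3,0,0,0,0,0,-0.2]
  ]
}}

```text
clock: 12.75
ee_pos: [0.4754, 0.0842, 0.0087]
ee_rot: [0.721, 0.693, 0.001, 0.013]
force: [-0.5, -6.2, 5.7]
grip_width: 0.603
```

{"method": "servo_tool", "body": {
  "series": [
    [0.15,0,0,0,0,0,-0.2],
    [0.1,0,0,0,0,0,-0.2]
  ]
}}

```text
clock: 13.0
ee_pos: [0.4755, 0.095, 0.0087]
ee_rot: [0.721, 0.693, 0.001, 0.013]
force: [0.9, -5.7, 4.5]
grip_width: 0.598
```

```bash
python3 -c "
from h import *
go([.470,.105,.008],-2.2); look('8',0);look('8',0,'scene')
a=cv2.imread('pics/top8.png');b=cv2.imread('pics/scene8.png');cv2.imwrite('pics/b8.png',cv2.resize(np.hstack([a[:510],b]),None,fx=.6,fy=.6))"
```

```text
t 13.0 pos [0.4755 0.095  0.0087] yangle -2.25 z [ 0.02  -0.018 -1.   ] F [ 0.9 -5.7  4.5] g 0.6
shift units [ 0.24 -0.15  0.01] az units -0.01
```

View pics/b8.png

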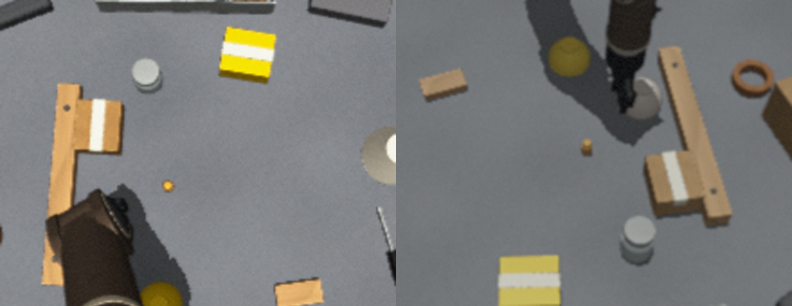

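{"method": "servo_tool", "body": {
  "series": [
    [0.1,0,0,0,0,0,-0.2],
    [0.1,0,0,0,0,0,-0.2]
  ]
}}

```text
clock: 13.35
ee_pos: [0.4756, 0.1023, 0.0085]
ee_rot: [0.721, 0.693, 0.001, 0.013]
force: [0.1, -6.1, 5.2]
grip_width: 0.601
```

{"method": "servo_tool", "body": {
  "series": [
    [0.1,0,0,0,0,0,-0.2]
  ]
}}

```text
clock: 13.48
ee_pos: [0.4757, 0.1055, 0.0085]
ee_rot: [0.722, 0.692, 0.0, 0.014]
force: [-0.2, -6.3, 5.1]
grip_width: 0.603
```

{"method": "servo_tool", "body": {
  "series": [
    [0.1,0,0,0,0,0,-0.2]
  ]
}}

```text
clock: 13.6
ee_pos: [0.4757, 0.1087, 0.0084]
ee_rot: [0.722, 0.692, -0.0, 0.014]
force: [-0.3, -6.4, 6.3]
grip_width: 0.598
```

{"method": "servo_tool", "body": {
  "series": [
    [0.1,0,0,0,0,0,-0.2]
  ]
}}

```text
clock: 13.72
ee_pos: [0.4756, 0.1103, 0.0084]
ee_rot: [0.723, 0.691, -0.002, 0.015]
force: [0.2, -15.8, 10.5]
grip_width: 0.602
```

```bash
python3 -c "
from h import *
st(); look('9',0,'scene'); f=np.load('pics/scene9.npz'); cv2.imwrite('pics/c9.png',cv2.resize(f['p'][120:210,270:370,::-1],None,fx=6,fy=6,interpolation=cv2.INTER_CUBIC))
P=cloud('scene',f['d']);m=(P[:,:,2]>.02)&(P[:,:,2]<.06)&(P[:,:,0]>.42)&(P[:,:,0]<.52)&(P[:,:,1]>.1)&(P[:,:,1]<.19)
Q=P[m];print(len(Q),Q.min(0),Q.max(0)); c=f['p'].min(2)[m]>150; print(Q[c].mean(0),c.sum())"
```

```text
t 13.72 pos [0.4756 0.1103 0.0084] yangle -2.53 z [ 0.017 -0.024 -1.   ] F [  0.2 -15.8  10.5] g 0.6
271 [0.43745814 0.10051696 0.02015066] [0.5198527  0.18993096 0.05989738]
[nan nan nan] 0<string>:5: RuntimeWarning: Mean of empty slice.
  ret = um.true_divide(
```

View pics/c9.png

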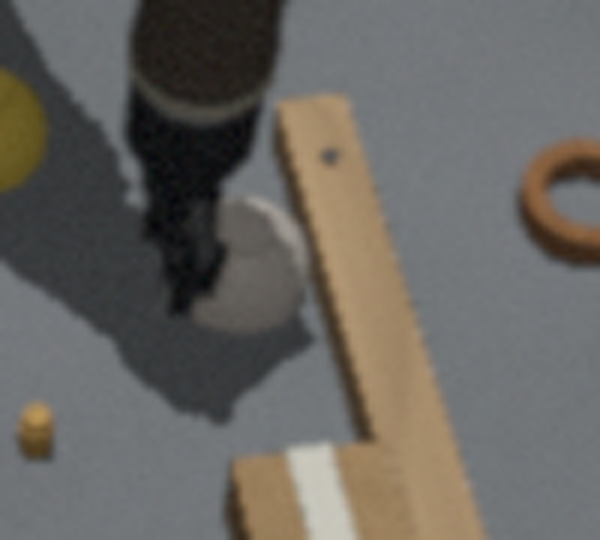

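Contact: the force jumped to 16 N, and the crop shows the dome against the face at (305,270). Next I'll retreat straight back, then up and clear.

{"method": "servo_tool", "body": {
  "series": [
    [-0.15,0,0,0,0,0,-0.2],
    [-0.4,0,0,0,0,0,-0.2],
    [-0.6,0,0,0,0,0,-0.2],
    [-0.5,0,-0.6,0,0,0,-0.2],
    [-0.4,0,-1,0,0,0,-0.2],
    [-0.6,0,-1,0,0,0,-0.2],
    [-1,0,-1,0,0,0,-0.2],
    [-1,0,-0.5,0,0,0,-0.2]
  ]
}}

```text
clock: 14.78
ee_pos: [0.4622, -0.0751, 0.1781]
ee_rot: [0.72, 0.694, -0.002, 0.011]
force: [0.5, -1.1, -0.5]
grip_width: 0.602
```

{"method": "servo_tool", "body": {
  "series": [
    [-1,0,0,0,0,0,-0.2],
    [-1,0,0,0,0,0,-0.2],
    [-1,0,0,0,0,0,-0.2],
    [-1,0,0,0,0,0,-0.2],
    [-0.5,0,0,0,0,0,-0.2],
    [0,0,0,0,0,0,-0.2]
  ]
}}

```text
clock: 15.52
ee_pos: [0.4531, -0.2656, 0.1829]
ee_rot: [0.722, 0.692, 0.001, 0.014]
force: [-0.9, 0.3, 0.6]
grip_width: 0.598
```

Run:
```python
from h import *
st(); look('10',0);look('10',0,'scene')
a=np.load('pics/top10.npz');b=np.load('pics/scene10.npz')
cv2.imwrite('pics/d10.png',np.hstack([cv2.resize(a['p'][125:275,150:250,::-1],(400,600),interpolation=cv2.INTER_CUBIC),cv2.resize(b['p'][125:245,290:370,::-1],(400,600),interpolation=cv2.INTER_CUBIC)]))
edge('11')
for n,f in(('top',a),('scene',b)):
    P=cloud(n,f['d']);m=(P[:,:,2]>.045)&(P[:,:,2]<.06)&(P[:,:,0]>.42)&(P[:,:,0]<.53)&(P[:,:,1]>.09)&(P[:,:,1]<.19)
    c,r=cv2.minEnclosingCircle((P[m][:,:2]*1000).astype(np.float32)); print(n,'shade collar',P[m].mean(0).round(4),c,r)
    m=(P[:,:,2]>.006)&(P[:,:,2]<.06)&(P[:,:,0]>.41)&(P[:,:,0]<.54)&(P[:,:,1]>.07)&(P[:,:,1]<.185);Q=P[m];print(Q.min(0).round(3),Q.max(0).round(3))
f0=np.load('pics/top0.npz')['p'].astype(int);d=np.abs(f0-a['p']).sum(2)>90
k,l,s,c=cv2.connectedComponentsWithStats(d.astype(np.uint8));print([tuple(x) for x in s[1:] if x[4]>12])
```

```text
t 15.53 pos [ 0.4531 -0.2656  0.1829] yangle -2.37 z [ 0.02  -0.018 -1.   ] F [-0.9  0.3  0.6] g 0.6
top 705 [0.641 0.1   0.048] [0.743 0.191 0.064] [692. 146.] [ 88. 101.] 87.5
top shade collar [0.4791 0.1533 0.0526] (480.5236511230469, 152.67840576171875) 28.369123458862305
[0.412 0.072 0.006] [0.534 0.185 0.06 ]
scene shade collar [0.4805 0.1543 0.0522] (480.9949645996094, 154.3242950439453) 25.91840171813965
[0.423 0.091 0.006] [0.533 0.185 0.059]
[(np.int32(181), np.int32(145), np.int32(28), np.int32(32), np.int32(791)), (np.int32(258), np.int32(146), np.int32(33), np.int32(36), np.int32(773)), (np.int32(230), np.int32(194), np.int32(183), np.int32(190), np.int32(13977)), (np.int32(179), np.int32(210), np.int32(22), np.int32(21), np.int32(338)), (np.int32(252), np.int32(211), np.int32(16), np.int32(8), np.int32(20)), (np.int32(254), np.int32(215), np.int32(19), np.int32(19), np.int32(271)), (np.int32(399), np.int32(285), np.int32(91), np.int32(99), np.int32(4944)), (np.int32(496), np.int32(303), np.int32(8), np.int32(5), np.int32(13)), (np.int32(501), np.int32(315), np.int32(11), np.int32(20), np.int32(119)), (np.int32(479), np.int32(319), np.int32(18), np.int32(11), np.int32(106)), (np.int32(217), np.int32(320), np.int32(12), np.int32(8), np.int32(22)), (np.int32(205), np.int32(336), np.int32(6), np.int32(7), np.int32(20)), (np.int32(205), np.int32(348), np.int32(5), np.int32(10), np.int32(32)), (np.int32(503), np.int32(356), np.int32(9), np.int32(11), np.int32(67)), (np.int32(193), np.int32(365), np.int32(16), np.int32(19), np.int32(96)), (np.int32(210), np.int32(368), np.int32(7), np.int32(9), np.int32(22)), (np.int32(214), np.int32(369), np.int32(19), np.int32(15), np.int32(105)), (np.int32(251), np.int32(373), np.int32(7), np.int32(11), np.int32(59)), (np.int32(228), np.int32(380), np.int32(13), np.int32(4), np.int32(15))]
```

View pics/d10.png

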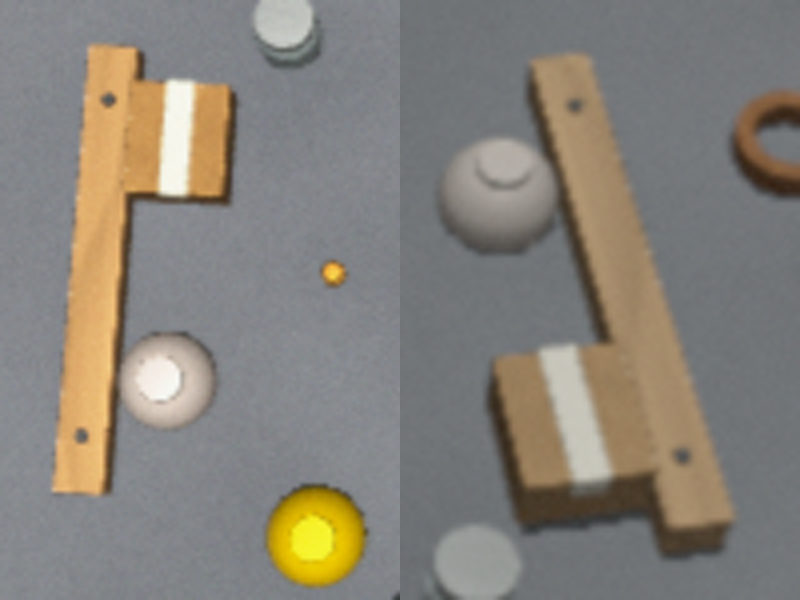

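View pics/top10.png

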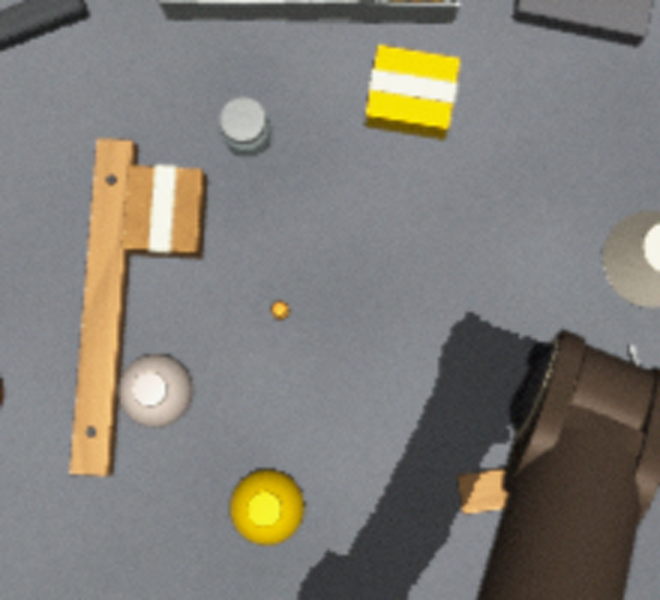

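Both views show the carton flush with the face and the dome touching it. Only the carton, the shade, and the arm with its shadow differ from the first picture. I'm handing it in.

```bash
python3 -c "
from h import *
print(ctrl.close_job())"
```

```text
the job is handed in; nothing more can be done
None
```

I pushed the brown taped carton flat against the timber stop, then slid the white dome shade along the bench until it touched the same face. I handed the job in at about 15.7 s with the hand clear, roughly 0.18 m above the bench.

- **Carton:** its long side lies at -2.0 to -2.5° by camera, against -2.1 to -2.2° for the stop. The final push met the stop at 10–15 N.
- **Shade:** its centre measures 1–2 mm from where touching would put it, which is within the calibration error. Contact showed as a jump from 6 to 16 N, and it stayed upright.
- **Other things:** comparing the first and last top pictures shows nothing else changed, apart from the arm and its shadow. That check could not see the part of the bench the arm and its shadow covered. The hand stayed clear of the jar and socket throughout.
- **One oddity:** while pushing the shade I saw 5–10 N of upward force on the tool. It may have come from the fingertips brushing the bench or the dome. It had no visible effect.

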